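# Make up the Gram-stain caddy

## Task

Make up the Gram-stain caddy: stand the four kit bottles in the white caddy in their order of use, one to a place, starting next to its blue handle: violet, amber, white, red. The blue bottle got into the caddy by mistake: stand it in the steel tray. Leave the green and the black bottle where they are, and keep every bottle upright the whole time.

Things in the scene. Friction and masses are not known exactly. Their poses are not given: they have to be found in the camera images.
- violet_c (a point): Centre (half-way up, 48.5 mm above the foot) of the violet (purple cap and label) stain bottle. Belongs in the caddy, place 1; at the start it stands in the caddy in place 2 or 3, so in the wrong place. Closed 60 ml plastic bottle, upright, 38 mm across and round up to 64 mm above its foot (grip it there), 32 mm cap from 70 to 88 mm, nozzle to 97 mm; 60 to 110 g. z up.
- amber_c (a point): Centre (half-way up, 48.5 mm above the foot) of the amber (orange-yellow cap and label) stain bottle. Belongs in the caddy, place 2; stands loose on the bench. Closed 60 ml plastic bottle, upright, 38 mm across and round up to 64 mm above its foot (grip it there), 32 mm cap from 70 to 88 mm, nozzle to 97 mm; 60 to 110 g. z up.
- white_c (a point): Centre (half-way up, 48.5 mm above the foot) of the white (white cap and label) stain bottle. Belongs in the caddy, place 3; stands loose on the bench. Closed 60 ml plastic bottle, upright, 38 mm across and round up to 64 mm above its foot (grip it there), 32 mm cap from 70 to 88 mm, nozzle to 97 mm; 60 to 110 g. z up.
- red_c (a point): Centre (half-way up, 48.5 mm above the foot) of the red (red cap and label) stain bottle. Belongs in the caddy, place 4, farthest from the handle; stands loose on the bench. Closed 60 ml plastic bottle, upright, 38 mm across and round up to 64 mm above its foot (grip it there), 32 mm cap from 70 to 88 mm, nozzle to 97 mm; 60 to 110 g. z up.
- blue_c (a point): Centre (half-way up, 48.5 mm above the foot) of the blue (bright blue cap and label) stain bottle. Does not belong to the kit; at the start it stands by mistake in the caddy, in place 2 or 3. Its home is the steel tray. Closed 60 ml plastic bottle, upright, 38 mm across and round up to 64 mm above its foot (grip it there), 32 mm cap from 70 to 88 mm, nozzle to 97 mm; 60 to 110 g. z up.
- green_c (a point): Centre (half-way up, 48.5 mm above the foot) of the green (green cap and label) stain bottle. A look-alike that does not belong to the kit and stays where it stands on the bench. Closed 60 ml plastic bottle, upright, 38 mm across and round up to 64 mm above its foot (grip it there), 32 mm cap from 70 to 88 mm, nozzle to 97 mm; 60 to 110 g. z up.
- black_c (a point): Centre (half-way up, 48.5 mm above the foot) of the black (black cap and label) stain bottle. A look-alike that does not belong to the kit and stays where it stands on the bench. Closed 60 ml plastic bottle, upright, 38 mm across and round up to 64 mm above its foot (grip it there), 32 mm cap from 70 to 88 mm, nozzle to 97 mm; 60 to 110 g. z up.
- caddy: White caddy, fixed, turned any way: box 236 x 62 x 30 mm high, floor 5 mm, four places in a row along its x, each 54 x 54 mm inside; walls 4 mm thick, 30 mm high, partitions 24 mm high. Low blue handle 23 mm out from its -x end. Origin at bench height under the middle of the box; x runs away from the handle, z up. Places 1 (next to the handle), 2, 3, 4 at x = -87, -29, +29, +87 mm, y = 0.
- tray: Shallow stainless-steel tray for the other stains, fixed to the bench and empty at the start: 168 x 128 mm, 14 mm high, inside 162 x 122 mm, floor and walls 3 mm thick. Origin at bench height under its centre, x along its long side, z up.

How it is judged:
By the outcome, as a careful person would: the job done as asked, in the order asked, and still so for the second after the job is handed in, with the robot touching nothing.
It also fails if it takes over 128 s, if anything falls off the work surface, if the arm or the gripper's body presses on something with over 40 N, if the wrist force passes 120 N, or if a joint passes its speed limit or range.

## Robot

A 6-joint arm with a two-finger parallel gripper is mounted at the origin on the work surface. World frame = base frame: x ahead of the robot, y to its left, z up, the work surface at z = 0. Lengths are in m, angles in rad, forces in N, time in s.
With the tool pointing down it reaches from about 0.275 to 0.875 m from the base axis. Payload 12.5 kg.
Tool frame: the origin (TCP) lies at the very end of the fingers, on their centre line; the grasp point (between the pads) lies 19 mm behind it; z points along the fingers, y is the line along which they close (so a half turn about z gives the same grasp; the last joint's range is limited). The gripper opens to 85 mm and grips with 20 to 120 N. Pads are 22 mm wide; open, the fingers measure 114 mm over their backs; the gripper's body (76 mm by 85 mm) begins 54 mm behind the grasp point. The pads swing forward as they close: fully open they stand 13 mm farther back than shut.
Start: joints at [1.183, 0.351, 1.652, -0, 1.139, -0.085], TCP at [0.164, 0.525, 0.231] pointing down, gripper open.
Joint ranges: [-2.75, 2.75], [-0.79, 2.1], [0.01, 2.65], [-1.57, 4.71], [0.07, 3.14], [-2.87, 2.87]. Speed limits (rad/s): [2.22, 2.22, 2.79, 3.14, 3.14, 3.14].

## Interface

Orientations are given as a 3x3 rotation matrix whose columns are the frame's x, y, z axes.
In Python, from station import r gives the robot as it stands.
- The arm moves only by the shell command python3 -m creep 'ROWS'. ROWS is JSON, a list that holds one entry, the list of rows, each a list of 5 numbers: the opening, from 0 (shut) to 1 (fully open), then the shift along the tool's x, y, z in units of 0.03 m (1.0 is 0.03 m), then the turn about the tool's z in units of 0.08 rad (1.0 is 0.08 rad). In form: [[[hand, x, y, z, spin], ...]]. A call has 1 to 20 rows; each row shifts and turns the commanded pose from where the row before left it, along the tool's axes as they then stand; what a row does not reach is not made up. A row lasts 1/10 s, in which the tool goes at most 50 mm and 8.59 degrees, less where a joint would pass 70% of its speed; a pose out of reach is approached as far as the arm can. A call with a number of a shift or a turn outside -1 to 1 is refused whole. A call with a gripper value outside its range is refused whole. The fingers move at their own pace and stop on an object; the grip force is fixed at half the most. Time passes only in rows, so rows that do not move let the fingers close. It gives the time, the measured TCP pose, the force, the opening and the grip force at its end, in the units of the state.
- r.state(): the state, without advancing time (a new reading comes with each control period).
- r.grab_frame(name): name is "scene" or "side" or "wrist"; returns the picture (384x512x3 uint8, red, green, blue); there is no depth.
- r.camera_model(name): a dict with "intrinsics" (3x3 intrinsics, pixels), "world_to_cam" (4x4, takes a point from world to camera coordinates); the wrist camera has in their place "T_tool_cam" (4x4, takes a point from camera to tool coordinates, whose origin is the TCP and whose axes are the flange's). Camera axes: x right, y up, looking along -z (the intrinsics and any distortion apply to the point x, -y, -z); pixel columns grow to the right and rows downward; lengths in m; the calibration is good to about 2 mm. A picture is of the moment at which its call begins: read the wrist's pose just before it. camera_model takes no time and is no camera call.
- r.finish_job(): hands the job in; it is judged then, once.
The state is a dict: "clock": time; "qpos": joint angles; "joint_velocities": joint speeds; "effort": joint torques, N m; "position": TCP position; "orientation": TCP orientation; "ft_force": force on the tool from outside, world axes, zero at the start; "torque": the same for the moment, N m; "grip_width": finger opening in m; "grip_force": force on a finger pad.
Only numpy, scipy, OpenCV 4.12 (cv2) and the standard library are available. Lean on these libraries where they do the work, as an engineer would, in place of code of your own. Each camera call takes 0.05 s, during which the arm holds its last target. There are 200 camera calls.

## Working session

There is one attempt and no reset: what is moved stays moved. The work goes in short steps, Python scripts to look and compute and a shell command to move; the robot and the scene stay as the last step left them, time stands still between calls to the robot, and variables do not carry over. Pictures are saved under pics/ and viewed, at most 14 in all, crops included, and the job is handed in when it is done.

```bash
ls; mkdir -p pics
python3 - <<'E'
from station import r
import cv2,numpy as np
s=r.state();print(s['clock'],s['position'],s['orientation'],s['grip_width'])
for n in("scene","side","wrist"):
    cv2.imwrite(f"pics/{n}0.png",r.grab_frame(n)[...,::-1]); print(n,r.camera_model(n))
a=cv2.imread("pics/scene0.png");b=cv2.imread("pics/side0.png")
cv2.imwrite("pics/s0.png",cv2.resize(a,(800,600)));cv2.imwrite("pics/d0.png",cv2.resize(b,(800,600)))
E
```

```text
pics
0.0 [0.16382883 0.52467054 0.2307463 ] [[-9.54530885e-01  2.98111751e-01 -4.16265831e-04]
 [ 2.98112034e-01  9.54530256e-01 -1.09846824e-03]
 [ 6.98720398e-05 -1.17261571e-03 -9.99999310e-01]] 0.08516711946733165
scene {'intrinsics': array([[381.04983258,   0.        , 250.9916484 ],
       [  0.        , 381.04983258, 188.43983234],
       [  0.        ,   0.        ,   1.        ]]), 'world_to_cam': array([[-0.77503136,  0.63177007,  0.01389128,  0.41633442],
       [-0.33810635, -0.43314691,  0.83550455,  0.09947589],
       [ 0.53386373,  0.6428455 ,  0.54930791, -1.47567459],
       [ 0.        ,  0.        ,  0.        ,  1.        ]])}
side {'intrinsics': array([[350.87727248,   0.        , 255.33572984],
       [  0.        , 350.87727248, 189.62571916],
       [  0.        ,   0.        ,   1.        ]]), 'world_to_cam': array([[ 0.97962185, -0.199904  ,  0.01947859, -0.53048035],
       [ 0.11718794,  0.64763581,  0.75288435, -0.13436102],
       [-0.16311963, -0.73525931,  0.65786453, -0.81694429],
       [ 0.        ,  0.        ,  0.        ,  1.        ]])}
wrist {'intrinsics': array([[315.00546194,   0.        , 261.82148953],
       [  0.        , 315.00546194, 192.04215195],
       [  0.        ,   0.        ,   1.        ]]), 'T_tool_cam': array([[-4.83396013e-04,  9.52337807e-01,  3.05045027e-01,
         7.86895792e-02],
       [ 9.99999623e-01,  2.40208120e-04,  8.34750723e-04,
        -4.59158727e-04],
       [ 7.21690380e-04,  3.05045315e-01, -9.52337564e-01,
        -1.44158971e-01],
       [ 0.00000000e+00,  0.00000000e+00,  0.00000000e+00,
         1.00000000e+00]])}
```

View pics/s0.png

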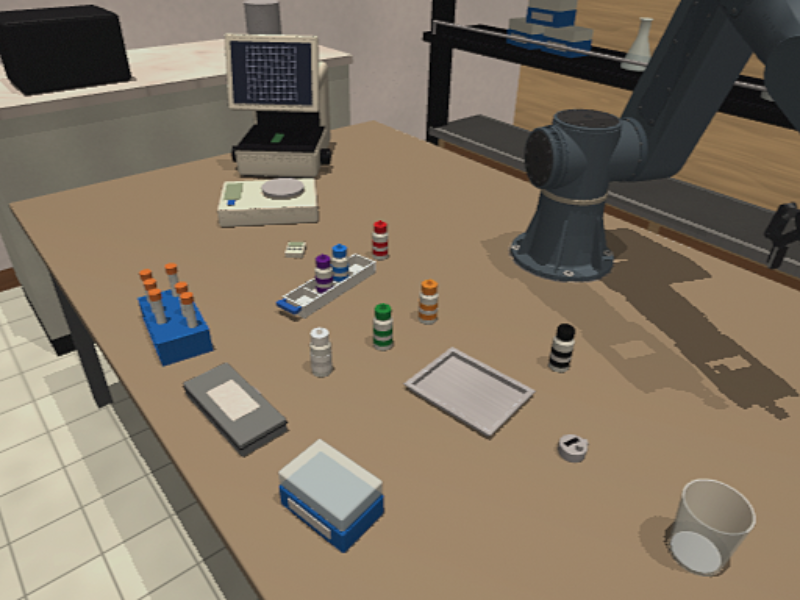

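View pics/d0.png

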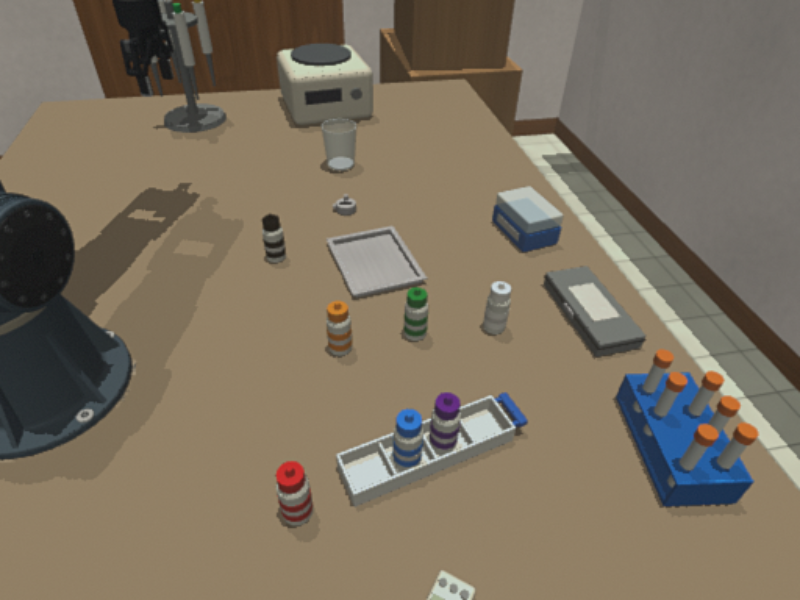

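Violet is in place 2, blue in place 3, places 1 and 4 are empty. The handle is at scene (290,307) and side (512,410). I'll take enlarged crops to read pixels.

Run:
```python
import cv2
a=cv2.imread("pics/scene0.png")[135:250,170:370];b=cv2.imread("pics/side0.png")[180:345,165:345]
cv2.imwrite("pics/s1.png",cv2.resize(a,None,fx=4,fy=4,interpolation=cv2.INTER_CUBIC))
cv2.imwrite("pics/d1.png",cv2.resize(b,None,fx=3.6,fy=3.6,interpolation=cv2.INTER_CUBIC))
```

```text
(no output)
```

View pics/s1.png

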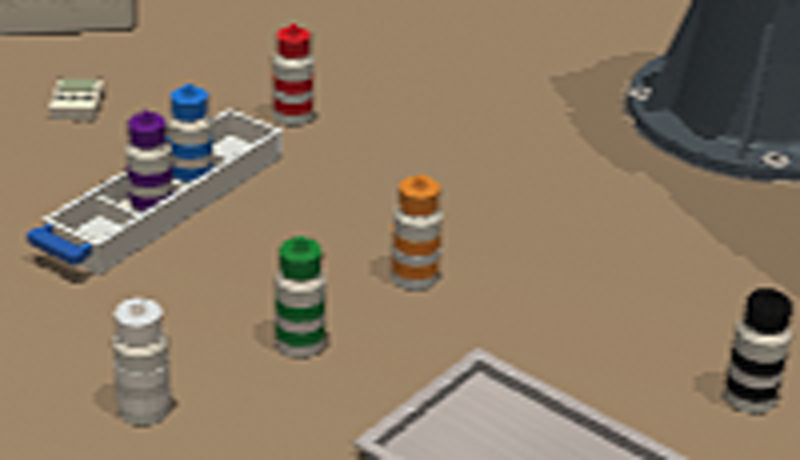

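View pics/d1.png

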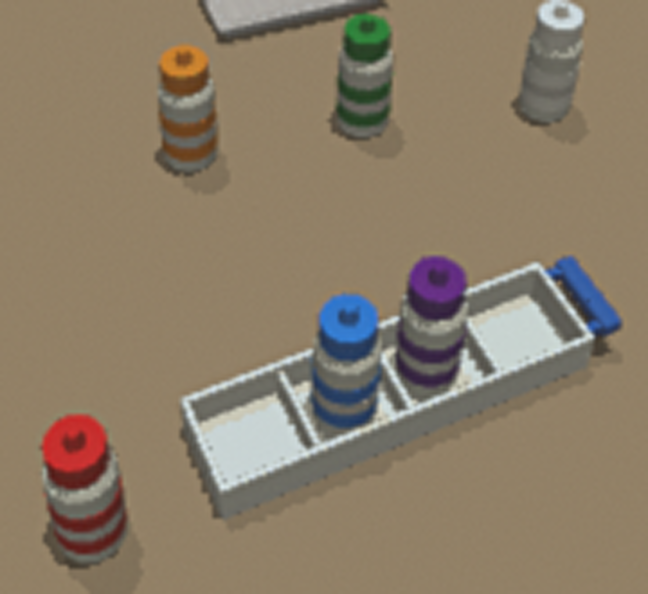

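```bash
cat > h.py <<'E'
from station import r
import numpy as np,cv2
def ray(n,px,z,tool=None):
    m=r.camera_model(n);K=m['intrinsics']
    if n=='wrist':
        s=tool;T=np.eye(4);T[:3,:3]=s['orientation'];T[:3,3]=s['position'];T=T@m['T_tool_cam']
    else: T=np.linalg.inv(m['world_to_cam'])
    px=np.atleast_2d(px).astype(float)
    d=np.c_[(px[:,0]-K[0,2])/K[0,0],-(px[:,1]-K[1,2])/K[1,1],-np.ones(len(px))]@T[:3,:3].T
    c=T[:3,3]; return c+d*((np.broadcast_to(z,len(px))-c[2])/d[:,2])[:,None]
def go(tgt,yaw=None):
    "remaining move in tool units; yaw = desired world angle of tool y (mod pi)"
    s=r.state();R=s['orientation'];d=R.T@(np.array(tgt)-s['position'])/0.03
    a=np.arctan2(R[1,1],R[0,1]);o=''
    if yaw is not None: o=-((yaw-a+np.pi/2)%np.pi-np.pi/2)/0.08
    print('units',d.round(2),'spin',o,'q6',s['qpos'][5].round(2),'yaw',a.round(3))
E
python3 - <<'E'
from h import *
np.set_printoptions(precision=4,suppress=True)
side=lambda p:np.array(p)/3.6+[165,180]-.4
scn=lambda p:np.array(p)/4+[170,135]-.4
names='amber green white violet blue red'.split()
z=np.array([.096]*3+[.101]*2+[.096])
A=ray('side',side([(183,52),(367,19),(561,7),(438,269),(348,309),(73,433)]),z)
B=ray('scene',scn([(420,180),(301,242),(138,302),(147,114),(190,89),(293,28)]),z)
for n,a,b in zip(names,A,B):print(n,a[:2],b[:2],(a+b)[:2]/2)
c=ray('side',side([(183,400),(222,490),(593,340),(540,266)]),.03);print(c[:,:2],c.mean(0))
print([np.linalg.norm(c[i]-c[i-1]) for i in range(4)]);d=c[0]+c[1]-c[2]-c[3];print(np.arctan2(d[1],d[0]))
t=ray('side',np.array([(328,238),(391,228),(424,285),(356,293)])/1.5625,.014);u=ray('scene',np.array([(405,385),(452,349),(533,394),(489,431)])/1.5625,.014)
print(t[:,:2],t.mean(0),u[:,:2],u.mean(0));print(ray('scene',scn((768,293)),.096))
E
```

```text
amber [ 0.4436 -0.0005] [0.4467 0.0028] [0.4452 0.0012]
green [0.5696 0.0106] [0.5724 0.0128] [0.571  0.0117]
white [ 0.7039 -0.0006] [0.7058 0.0011] [0.7048 0.0002]
violet [ 0.5592 -0.2074] [ 0.5608 -0.2056] [ 0.56   -0.2065]
blue [ 0.5053 -0.2242] [ 0.5083 -0.2192] [ 0.5068 -0.2217]
red [ 0.3588 -0.2677] [ 0.3617 -0.2648] [ 0.3602 -0.2662]
[[ 0.4148 -0.2164]
 [ 0.4287 -0.2742]
 [ 0.6553 -0.2214]
 [ 0.6424 -0.1634]] [ 0.5353 -0.2189  0.03  ]
[np.float64(0.2336566701973361), np.float64(0.059451796576815784), np.float64(0.2327146190262795), np.float64(0.05942672661224816)]
-2.912558339487449
[[0.4555 0.2884]
 [0.5861 0.3015]
 [0.6103 0.1122]
 [0.4866 0.1121]] [0.5346 0.2036 0.014 ] [[0.6216 0.139 ]
 [0.486  0.1171]
 [0.4623 0.2942]
 [0.5862 0.3064]] [0.539  0.2142 0.014 ]
[[0.3547 0.2631 0.096 ]]
```

```bash
python3 -m creep '[[[1,-1,0,0,-0.95],[1,-1,0,0,-0.95],[1,-1,0,0,-0.95],[1,-1,0,0,-0.95],[1,-1,-0.6,0,-0.95],[1,-1,-0.6,0,-0.95],[1,-1,-0.6,0,-0.95],[1,-1,-1,0,0],[1,-1,-1,0,0],[1,-1,-1,0,0],[1,0,-1,0,0],[1,0,-1,0,0],[1,0,-1,0,0],[1,0,-1,0,0],[1,0,-1,0,0],[1,0,-1,0,0],[1,0,-1,0,0]]]'; python3 -c "
from h import *
go((.560,-.2065,.17),1.80)"
```

```text
clock: 1.85
position: [0.531, 0.1828, 0.2311]
orientation: [[-0.974, -0.227, -0.0], [-0.227, 0.974, -0.0], [0.0, -0.0, -1.0]]
ft_force: [0.1, 0.8, 0.9]
grip_width: 0.0855
grip_force: 0.0
units [  2.01 -12.86   2.04] spin 3.193825920677629e-05 q6 -1.55 yaw 1.8
```

```bash
python3 -m creep '[[[1,0.5,-1,0,0],[1,0.5,-1,0,0],[1,0.5,-1,0,0],[1,0.5,-1,0,0],[1,0,-1,0,0],[1,0,-1,0,0],[1,0,-1,0,0],[1,0,-1,0,0],[1,0,-1,0,0],[1,0,-1,0,0],[1,0,-1,0,0],[1,0,-1,0,0],[1,0,-0.85,0,0],[1,0,0,0,0],[1,0,0,0,0]]]'; python3 -c "
from h import *
go((.560,-.2065,.17),1.80)
s=r.state();f=r.grab_frame('wrist');print(s['position'].round(4))
cv2.imwrite('pics/w1.png',cv2.resize(f[...,::-1],(800,600),interpolation=cv2.INTER_CUBIC))"
```

```text
clock: 3.35
position: [0.5598, -0.205, 0.2309]
orientation: [[-0.974, -0.226, -0.001], [-0.226, 0.974, 0.001], [0.001, 0.001, -1.0]]
ft_force: [0.6, 0.4, -0.5]
grip_width: 0.0854
grip_force: 0.0
units [ 0.   -0.05  2.03] spin -0.010510266498009457 q6 -2.23 yaw 1.799
[ 0.5598 -0.205   0.2309]
```

View pics/w1.png

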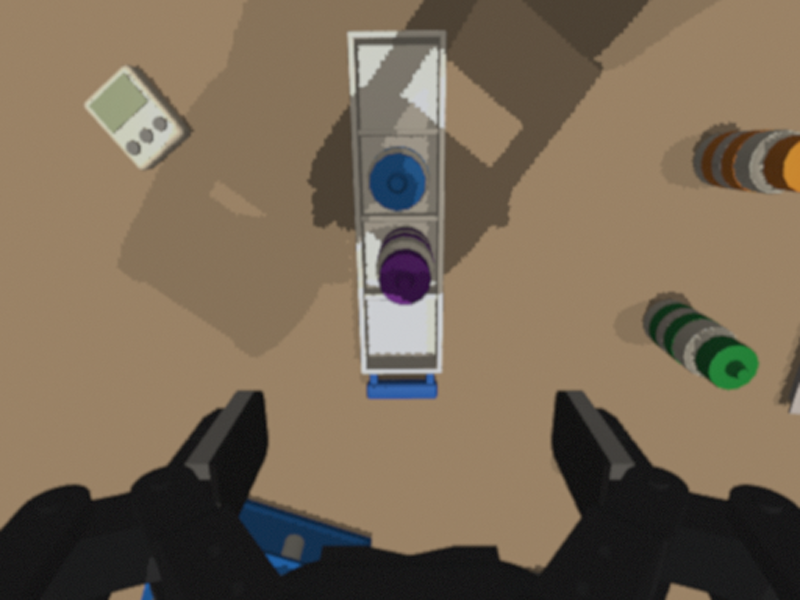

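Wrist view: caddy outer corners at (349,33), (446,32), (441,373) and (362,373). Violet's nozzle is at about (404,280) and blue's at about (397,183).

Run:
```python
from h import *
s=r.state();k=1.5625;np.set_printoptions(precision=4,suppress=True)
c=ray('wrist',np.array([(348.5,32),(446,31),(441.5,374),(361.5,374)])/k,.03,s);d=c[0]+c[1]-c[2]-c[3]
print(c[:,:2],c.mean(0),np.arctan2(d[1],d[0]))
b=ray('wrist',np.array([(404,280),(397,183)])/k,.1,s);print(b)
a=-2.9126;C=(c.mean(0)[:2]+[.536,-.218])/2
for x in(-87,-29,29,87):print(x,C+x/1e3*np.array([np.cos(a),np.sin(a)]))
go((*b[0,:2],.036))
```

```text
[[ 0.4272 -0.2746]
 [ 0.4129 -0.2152]
 [ 0.6433 -0.1596]
 [ 0.6573 -0.2199]] [ 0.5352 -0.2173  0.03  ] -2.906333450769379
[[ 0.5575 -0.2083  0.1   ]
 [ 0.505  -0.2243  0.1   ]]
-87 [ 0.6203 -0.1979]
-29 [ 0.5638 -0.2111]
29 [ 0.5073 -0.2243]
87 [ 0.4509 -0.2374]
units [ 0.1  -0.11  6.5 ] spin  q6 -2.23 yaw 1.8
```

```bash
python3 -m creep '[[[1,0.05,-0.09,1,0],[1,0,0,1,0],[1,0,0,1,0],[1,0,0,1,0],[1,0,0,1,0],[1,0,0,0.7,0],[1,0,0,0.5,0],[1,0,0,0.3,0],[1,0,0,0,0],[0,0,0,0,0],[0,0,0,0,0],[0,0,0,0,0],[0,0,0,0,0],[0,0,0,0,0],[0,0,0,0,0],[0,0,0,0,0],[0,0,0,0,0]]]'
```

```text
clock: 5.1
position: [0.5597, -0.2081, 0.0373]
orientation: [[-0.974, -0.227, 0.001], [-0.227, 0.974, -0.0], [-0.001, -0.001, -1.0]]
ft_force: [-1.4, 1.4, 5.2]
grip_width: 0.0366
grip_force: 59.7
```

```bash
python3 -m creep '[[[0,0,0,-0.4,0],[0,0,0,-0.5,0],[0,0,0,-0.5,0],[0,-0.5,-0.13,0,0],[0,-0.6,0,0,0],[0,-0.6,0,0,0],[0,-0.35,0,0,0],[0,0,0,0,0],[0,0,0,0,0],[0,0,0,0.4,0],[0,0,0,0.4,0],[0,0,0,0.3,0],[0,0,0,0.25,0],[0,0,0,0,0],[0,0,0,0,0]]]'; python3 -c "
from h import *
go((.620,-.198,.037))
f=r.grab_frame('wrist')
cv2.imwrite('pics/w2.png',f[...,::-1])"
```

```text
clock: 6.6
position: [0.6199, -0.1978, 0.0374]
orientation: [[-0.974, -0.227, -0.0], [-0.227, 0.974, 0.0], [0.0, 0.0, -1.0]]
ft_force: [-0.1, -0.6, -0.9]
grip_width: 0.0364
grip_force: 60.1
units [-0.   -0.01  0.01] spin  q6 -2.18 yaw 1.8
```

View pics/w2.png

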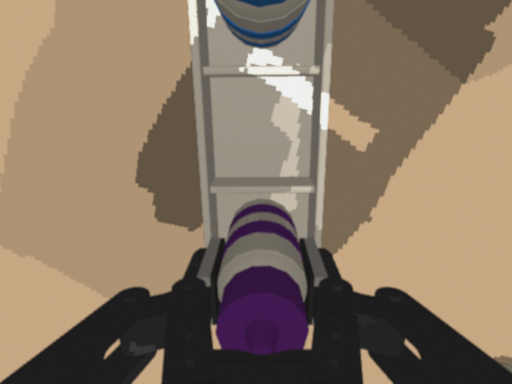

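```bash
python3 -m creep '[[[1,0,0,0,0],[1,0,0,0,0],[1,0,0,0,0],[1,0,0,0,0],[1,0,0,-0.5,0],[1,0,0,-1,0],[1,0,0,-1,0],[1,0,0,-1,0],[1,0,0,-0.5,0],[1,0.9,0.05,0,0],[1,1,0,0,0],[1,1,0,0,0],[1,0.95,0,0,0],[1,0,0,0,0],[1,0,0,1,0],[1,0,0,1,0],[1,0,0,1,0],[1,0,0,0.6,0],[1,0,0,0.4,0],[1,0,0,0,0]]]' && python3 -m creep '[[[0,0,0,0,0],[0,0,0,0,0],[0,0,0,0,0],[0,0,0,0,0],[0,0,0,0,0],[0,0,0,0,0],[0,0,0,0,0]]]'; python3 -c "
from h import *
go((.506,-.222,.037))
go((.536,.212,.157))"
```

```text
clock: 8.65
position: [0.5069, -0.2222, 0.0366]
orientation: [[-0.974, -0.227, -0.002], [-0.227, 0.974, 0.001], [0.002, 0.001, -1.0]]
ft_force: [-0.2, 0.3, 1.0]
grip_width: 0.0854
grip_force: 0.0
clock: 9.35
position: [0.5077, -0.2229, 0.0388]
orientation: [[-0.974, -0.227, 0.001], [-0.227, 0.974, -0.001], [-0.001, -0.001, -1.0]]
ft_force: [-0.1, 0.4, 6.1]
grip_width: 0.0365
grip_force: 59.3
units [0.05 0.04 0.06] spin  q6 -2.3 yaw 1.8
units [-4.21 13.9  -3.95] spin  q6 -2.3 yaw 1.8
```

```bash
python3 -m creep '[[[0,0,0,-0.5,0],[0,0,0,-1,0],[0,0,0,-1,0],[0,0,0,-1,0],[0,0,0,-0.5,0],[0,-0.3,0.9,0,0],[0,-0.3,1,0,0],[0,-0.3,1,0,0],[0,-0.3,1,0,0],[0,-0.3,1,0,0],[0,-0.3,1,0,0],[0,-0.3,1,0,0],[0,-0.3,1,0,0],[0,-0.3,1,0,0],[0,-0.3,1,0,0],[0,-0.3,1,0,0],[0,-0.3,1,0,0],[0,-0.3,1,0,0],[0,-0.3,0.9,0,0],[0,0,0,0,0]]]'; python3 -m creep '[[[0,0,0,0,0]]]'; python3 -c "
from h import *
go((.537,.209,.036))"
```

```text
clock: 11.35
position: [0.5358, 0.2119, 0.1589]
orientation: [[-0.973, -0.23, 0.001], [-0.23, 0.973, 0.001], [-0.001, 0.001, -1.0]]
ft_force: [-0.2, -1.5, -1.1]
grip_width: 0.0366
grip_force: 60.2
clock: 11.45
position: [0.5357, 0.2093, 0.1585]
orientation: [[-0.974, -0.228, 0.0], [-0.228, 0.974, -0.0], [-0.0, -0.0, -1.0]]
ft_force: [0.2, -1.2, -1.2]
grip_width: 0.0365
grip_force: 60.2
units [-0.04 -0.02  4.08] spin  q6 -1.51 yaw 1.801
```

```bash
python3 -m creep '[[[0,0,0,1,0],[0,0,0,1,0],[0,0,0,1,0],[0,0,0,0.6,0],[0,0,0,0.35,0],[0,0,0,0.08,0],[0,0,0,0,0]]]'; python3 -c "
from h import *
f=r.grab_frame('wrist')
cv2.imwrite('pics/w3.png',f[...,::-1])"
```

```text
clock: 12.15
position: [0.5362, 0.2087, 0.0376]
orientation: [[-0.974, -0.227, 0.001], [-0.227, 0.974, 0.0], [-0.001, -0.0, -1.0]]
ft_force: [1.0, 0.2, -0.0]
grip_width: 0.0364
grip_force: 60.4
```

View pics/w3.png

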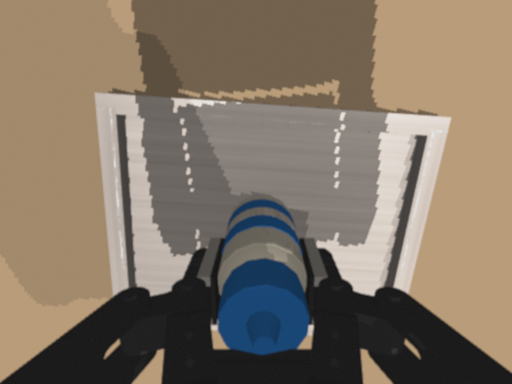

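Blue hangs over the middle of the tray, well inside its walls. I'll lower it a touch and release.

```bash
python3 -m creep '[[[0,0,0,0.05,0],[0,0,0,0,0]]]'; python3 -m creep '[[[1,0,0,0,0],[1,0,0,0,0],[1,0,0,0,0],[1,0,0,0,0],[1,0,0,-0.5,0],[1,0,0,-1,0],[1,0,0,-1,0],[1,0,0,-1,0],[1,0,0,-0.6,0],[1,0,0,0,0]]]'; python3 -c "
from h import *
go((.445,.001,.032))"
```

```text
clock: 12.4
position: [0.5367, 0.2092, 0.0368]
orientation: [[-0.974, -0.227, 0.002], [-0.227, 0.974, 0.0], [-0.002, -0.0, -1.0]]
ft_force: [-1.7, -1.6, 8.1]
grip_width: 0.0367
grip_force: 61.3
clock: 13.4
position: [0.5371, 0.2096, 0.1619]
orientation: [[-0.974, -0.227, 0.005], [-0.227, 0.974, 0.002], [-0.005, 0.0, -1.0]]
ft_force: [0.7, 0.4, -0.7]
grip_width: 0.0855
grip_force: 0.0
units [ 4.59 -6.08  4.3 ] spin  q6 -1.51 yaw 1.8
```

```bash
python3 -m creep '[[[1,0.7,-1,0,0],[1,0.8,-1,0,0],[1,0.8,-1,0,0],[1,0.8,-1,0,0],[1,0.8,-1,0,0],[1,0.7,-1.0,0,0],[1,0,-0.08,0,0],[1,0,0,0,0],[1,0,0,1,0],[1,0,0,1,0],[1,0,0,1,0],[1,0,0,0.7,0],[1,0,0,0.4,0],[1,0,0,0.2,0],[1,0,0,0,0]]]' && python3 -m creep '[[[0,0,0,0,0],[0,0,0,0,0],[0,0,0,0,0],[0,0,0,0,0],[0,0,0,0,0],[0,0,0,0,0],[0,0,0,0,0]]]'; python3 -c "
from h import *
f=r.grab_frame('wrist')
cv2.imwrite('pics/w4.png',f[...,::-1])
go((.564,-.211,.157))"
```

```text
clock: 14.9
position: [0.443, 0.0006, 0.0292]
orientation: [[-0.974, -0.228, -0.001], [-0.228, 0.974, 0.0], [0.0, 0.0, -1.0]]
ft_force: [0.3, 0.7, 1.0]
grip_width: 0.0849
grip_force: 0.0
clock: 15.6
position: [0.4433, 0.0002, 0.0301]
orientation: [[-0.974, -0.227, 0.001], [-0.227, 0.974, -0.0], [-0.001, -0.0, -1.0]]
ft_force: [-1.6, 0.3, 8.9]
grip_width: 0.0365
grip_force: 59.0
units [-2.32 -7.77 -4.22] spin  q6 -1.9 yaw 1.8
```

View pics/w4.png

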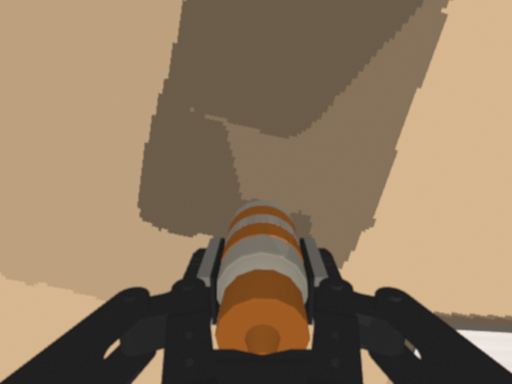

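Amber is gripped upright. Carrying it to place 2.

```bash
python3 -m creep '[[[0,0,0,-0.5,0],[0,0,0,-1,0],[0,0,0,-1,0],[0,0,0,-1,0],[0,0,0,-0.8,0],[0,-0.3,-0.9,0,0],[0,-0.3,-1,0,0],[0,-0.3,-1,0,0],[0,-0.3,-1,0,0],[0,-0.3,-1,0,0],[0,-0.3,-1,0,0],[0,-0.3,-1,0,0],[0,-0.22,-0.87,0,0],[0,0,0,0,0],[0,0,0,0,0],[0,0,0,0,0]]]'; python3 -c "
from h import *
go((.564,-.211,.0365))"
```

```text
clock: 17.25
position: [0.5632, -0.2103, 0.1583]
orientation: [[-0.974, -0.228, -0.001], [-0.228, 0.974, 0.0], [0.001, 0.001, -1.0]]
ft_force: [-0.1, -0.4, -1.7]
grip_width: 0.0364
grip_force: 60.3
units [-0.02 -0.03  4.06] spin  q6 -2.24 yaw 1.8
```

```bash
python3 -m creep '[[[0,0,0,1,0],[0,0,0,1,0],[0,0,0,0.8,0],[0,0,0,0.6,0],[0,0,0,0.4,0],[0,0,0,0.26,0],[0,0,0,0,0],[0,0,0,0,0]]]'; python3 -c "
from h import *
f=r.grab_frame('wrist')
cv2.imwrite('pics/w5.png',f[...,::-1])"
```

```text
clock: 18.05
position: [0.564, -0.211, 0.0373]
orientation: [[-0.974, -0.227, 0.001], [-0.227, 0.974, -0.0], [-0.001, -0.001, -1.0]]
ft_force: [0.6, 0.3, -0.9]
grip_width: 0.0364
grip_force: 60.5
```

View pics/w5.png

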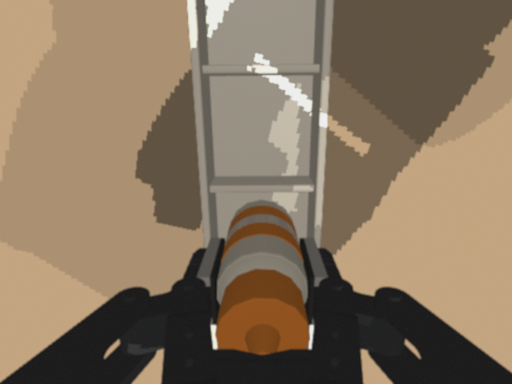

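Amber sits in place 2 with the same clearances as violet had. I'll seat it, release, and go to white.

```bash
python3 -m creep '[[[0,0,0,0.06,0],[0,0,0,0,0]]]'; python3 -m creep '[[[1,0,0,0,0],[1,0,0,0,0],[1,0,0,0,0],[1,0,0,0,0],[1,0,0,-0.5,0],[1,0,0,-1,0],[1,0,0,-1,0],[1,0,0,-1,0],[1,0,0,-0.6,0],[1,0,0,0,0]]]'; python3 -c "
from h import *
go((.704,.0,.031))"
```

```text
clock: 18.3
position: [0.564, -0.2111, 0.0353]
orientation: [[-0.974, -0.227, 0.001], [-0.227, 0.974, -0.0], [-0.001, -0.001, -1.0]]
ft_force: [0.2, -1.0, -0.3]
grip_width: 0.0366
grip_force: 60.5
clock: 19.3
position: [0.5649, -0.2115, 0.1615]
orientation: [[-0.974, -0.227, 0.005], [-0.227, 0.974, -0.002], [-0.004, -0.003, -1.0]]
ft_force: [-1.0, 0.5, -0.9]
grip_width: 0.0851
grip_force: 0.0
units [-6.1   5.83  4.36] spin  q6 -2.24 yaw 1.8
```

```bash
python3 -m creep '[[[1,-1,0.9,0,0],[1,-1,1,0,0],[1,-1,1,0,0],[1,-1,1,0,0],[1,-1,1,0,0],[1,-1,0.9,0,0],[1,-0.1,0,0,0],[1,0,0,0,0],[1,0,0,1,0],[1,0,0,1,0],[1,0,0,1,0],[1,0,0,0.7,0],[1,0,0,0.4,0],[1,0,0,0.2,0],[1,0,0,0,0]]]' && python3 -m creep '[[[0,0,0,0,0],[0,0,0,0,0],[0,0,0,0,0],[0,0,0,0,0],[0,0,0,0,0],[0,0,0,0,0],[0,0,0,0,0]]]'; python3 -c "
from h import *
go((.507,-.224,.157))"
```

```text
clock: 20.8
position: [0.7021, -0.0005, 0.0287]
orientation: [[-0.974, -0.227, -0.0], [-0.227, 0.974, -0.0], [0.0, 0.0, -1.0]]
ft_force: [0.3, 0.5, -0.2]
grip_width: 0.0855
grip_force: 0.0
clock: 21.5
position: [0.7028, 0.0, 0.0298]
orientation: [[-0.974, -0.227, 0.001], [-0.227, 0.974, -0.0], [-0.001, -0.0, -1.0]]
ft_force: [-0.8, 0.8, 5.2]
grip_width: 0.0365
grip_force: 59.9
units [ 8.05 -5.79 -4.25] spin  q6 -1.87 yaw 1.8
```

```bash
python3 -m creep '[[[0,0,0,-0.5,0],[0,0,0,-1,0],[0,0,0,-1,0],[0,0,0,-1,0],[0,0,0,-0.8,0],[0,0.8,-0.6,0,0],[0,1,-0.7,0,0],[0,1,-0.7,0,0],[0,1,-0.7,0,0],[0,1,-0.7,0,0],[0,1,-0.8,0,0],[0,1,-0.8,0,0],[0,0.8,-0.8,0,0],[0,0.45,0,0,0],[0,0,0,0,0],[0,0,0,0,0],[0,0,0,0,0]]]'; python3 -c "
from h import *
go((.507,-.224,.0365))"
```

```text
clock: 23.2
position: [0.5074, -0.2234, 0.158]
orientation: [[-0.974, -0.228, 0.0], [-0.228, 0.974, -0.0], [-0.0, -0.0, -1.0]]
ft_force: [0.1, -0.9, -1.2]
grip_width: 0.0369
grip_force: 60.2
units [ 0.02 -0.01  4.05] spin  q6 -2.3 yaw 1.801
```

```bash
python3 -m creep '[[[0,0,0,1,0],[0,0,0,1,0],[0,0,0,0.8,0],[0,0,0,0.6,0],[0,0,0,0.4,0],[0,0,0,0.26,0],[0,0,0,0,0],[0,0,0,0,0]]]'; python3 -c "
from h import *
f=r.grab_frame('wrist')
cv2.imwrite('pics/w6.png',f[...,::-1])"
```

```text
clock: 24.0
position: [0.5071, -0.2243, 0.0365]
orientation: [[-0.974, -0.228, 0.001], [-0.228, 0.974, -0.0], [-0.001, -0.001, -1.0]]
ft_force: [-0.8, -0.5, -0.8]
grip_width: 0.0367
grip_force: 60.2
```

View pics/w6.png

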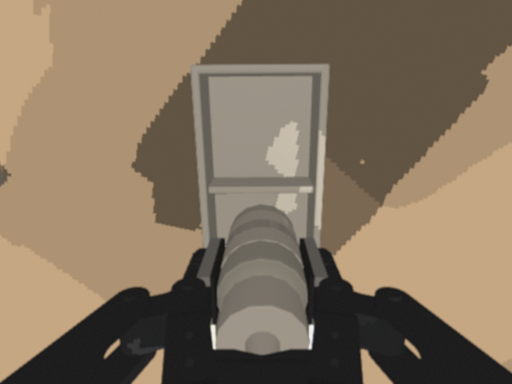

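White is in place 3, centred. I'll seat it, release, and go to red.

```bash
python3 -m creep '[[[0,0,0,0.05,0],[0,0,0,0,0]]]'; python3 -m creep '[[[1,0,0,0,0],[1,0,0,0,0],[1,0,0,0,0],[1,0,0,0,0],[1,0,0,-0.5,0],[1,0,0,-1,0],[1,0,0,-1,0],[1,0,0,-1,0],[1,0,0,-0.6,0],[1,0,0,0,0]]]'; python3 -c "
from h import *
go((.360,-.267,.032))"
```

```text
clock: 24.25
position: [0.5068, -0.2243, 0.0347]
orientation: [[-0.974, -0.227, 0.0], [-0.227, 0.974, -0.0], [-0.0, -0.0, -1.0]]
ft_force: [-0.6, -0.2, 0.2]
grip_width: 0.0368
grip_force: 60.2
clock: 25.25
position: [0.5079, -0.2249, 0.1611]
orientation: [[-0.974, -0.227, 0.005], [-0.227, 0.974, -0.003], [-0.004, -0.004, -1.0]]
ft_force: [0.7, -1.0, -0.2]
grip_width: 0.0856
grip_force: 0.0
units [ 5.14 -0.23  4.28] spin  q6 -2.3 yaw 1.8
```

```bash
python3 -m creep '[[[1,0.8,-0.2,0,0],[1,1,0,0,0],[1,1,0,0,0],[1,1,0,0,0],[1,0.8,0,0,0],[1,0.5,0,0,0],[1,0,0,0,0],[1,0,0,1,0],[1,0,0,1,0],[1,0,0,1,0],[1,0,0,0.7,0],[1,0,0,0.4,0],[1,0,0,0.2,0],[1,0,0,0,0]]]' && python3 -m creep '[[[0,0,0,0,0],[0,0,0,0,0],[0,0,0,0,0],[0,0,0,0,0],[0,0,0,0,0],[0,0,0,0,0],[0,0,0,0,0]]]'; python3 -c "
from h import *
go((.451,-.2375,.157))"
```

```text
clock: 26.65
position: [0.3593, -0.2648, 0.0283]
orientation: [[-0.974, -0.227, -0.0], [-0.227, 0.974, 0.0], [0.0, 0.0, -1.0]]
ft_force: [0.6, -0.4, 0.8]
grip_width: 0.0854
grip_force: 0.0
clock: 27.35
position: [0.3594, -0.2652, 0.0293]
orientation: [[-0.974, -0.227, 0.001], [-0.227, 0.974, -0.001], [-0.001, -0.001, -1.0]]
ft_force: [-0.3, 0.7, 9.7]
grip_width: 0.0368
grip_force: 59.0
units [-3.19  0.2  -4.25] spin  q6 -2.54 yaw 1.8
```

```bash
python3 -m creep '[[[0,0,0,-0.5,0],[0,0,0,-1,0],[0,0,0,-1,0],[0,0,0,-1,0],[0,0,0,-0.8,0],[0,-0.7,0.2,0,0],[0,-1,0,0,0],[0,-0.9,0,0,0],[0,-0.6,0,0,0],[0,0,0,0,0],[0,0,0,0,0],[0,0,0,0,0]]]'; python3 -c "
from h import *
go((.451,-.2375,.0365))"
```

```text
clock: 28.55
position: [0.4503, -0.2373, 0.1575]
orientation: [[-0.974, -0.227, -0.001], [-0.227, 0.974, 0.0], [0.0, 0.0, -1.0]]
ft_force: [-1.4, 0.8, -1.1]
grip_width: 0.0368
grip_force: 60.2
units [-0.02 -0.01  4.03] spin  q6 -2.38 yaw 1.8
```

```bash
python3 -m creep '[[[0,0,0,1,0],[0,0,0,1,0],[0,0,0,0.8,0],[0,0,0,0.6,0],[0,0,0,0.4,0],[0,0,0,0.26,0],[0,0,0,0,0],[0,0,0,0,0]]]'; python3 -m creep '[[[0,0,0,0.04,0],[0,0,0,0,0]]]'
```

```text
clock: 29.35
position: [0.4514, -0.2375, 0.0363]
orientation: [[-0.974, -0.227, 0.001], [-0.227, 0.974, -0.0], [-0.001, -0.001, -1.0]]
ft_force: [-0.0, 1.6, -0.7]
grip_width: 0.0371
grip_force: 60.6
clock: 29.55
position: [0.4514, -0.2374, 0.035]
orientation: [[-0.974, -0.227, 0.001], [-0.227, 0.974, -0.0], [-0.001, -0.001, -1.0]]
ft_force: [0.0, -0.5, -1.3]
grip_width: 0.0371
grip_force: 60.5
```

```bash
python3 -m creep '[[[1,0,0,0,0],[1,0,0,0,0],[1,0,0,0,0],[1,0,0,0,0],[1,0,0,-0.5,0],[1,0,0,-1,0],[1,0,0,-1,0],[1,0,0,-1,0],[1,0,0,-1,0],[1,0,0,-1,0],[1,0,0,0,0],[1,0,0,0,0]]]'; python3 -c "
from h import *
a=r.grab_frame('side')[90:345,130:350];b=r.grab_frame('scene')[120:290,150:400]
cv2.imwrite('pics/f1.png',cv2.resize(a[...,::-1],None,fx=2.3,fy=2.3));cv2.imwrite('pics/f2.png',cv2.resize(b[...,::-1],None,fx=3,fy=3))"
```

```text
clock: 30.75
position: [0.4511, -0.2372, 0.1996]
orientation: [[-0.974, -0.227, 0.001], [-0.227, 0.974, -0.0], [-0.001, -0.001, -1.0]]
ft_force: [-0.5, 0.0, -0.1]
grip_width: 0.0853
grip_force: 0.0
```

View pics/f1.png

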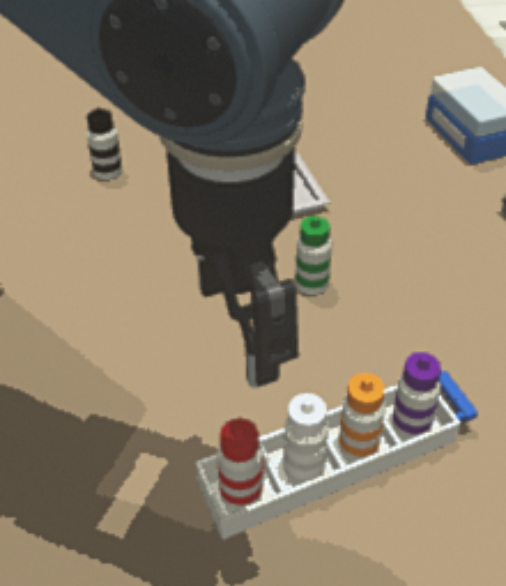

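View pics/f2.png

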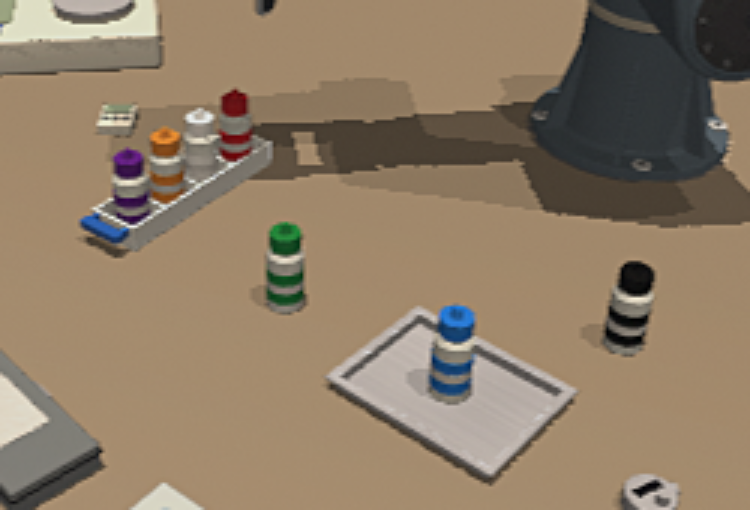

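The caddy reads violet, amber, white, red from the handle, all upright. Blue stands in the tray, and green and black haven't moved.

```bash
python3 -c "
from station import r
print(r.finish_job())"
```

```text
the job is handed in; nothing more can be done
None
```

The job is handed in at about 31 s: violet, amber, white and red stand in places 1 to 4 from the handle, blue is in the tray, and green and black were left where they were.

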